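Hang the red cellar key on the hook inside the key box

TASK

Put the red key away: hang it by its wire loop on the hook deep inside the low wooden key box, tilting the key loop end up so that it passes under the front board and over the hook's tip, and let go so that it hangs there at rest. Leave the blue and yellow keys where they lie.

Things in the scene. Friction and masses are not known exactly. Their poses are not given: they have to be found in the camera images.
- red_key_grip (a point): Red key lying flat, 0.08-0.17 kg: painted bar 28 wide, 20 thick, steel wire loop at one end (in the bar's plane, inner diameter 40, wire 6), brass blade at the other. Point: bar's centre line near the blade end, 10 mm above the table, where to grip across the width. +x runs to the loop: bar x -23 to 99, loop centre 120, loop end 146, blade end -60; z up. Loop first points away from the robot, within 25 degrees.
- hook_seat (a point): White hook (8 mm wire) in a fixed wooden key box, open front to the robot. Point: axis of its level shank where it bends up, 235 mm above table. x into the box, z up. Shank runs to x 50 (cross bar); tip leans up and forward to x -14, z 31. Box from here (mm): front face x -70, front board (12 thick) hangs to z 31, slat roof underside z 80, side walls y +-88, floor z -227. A hung key clears the floor.
- blue_key_grip (a point): Blue key, same shape, point and axes as the red one; not to be moved.
- yellow_key_grip (a point): Yellow key, same shape, point and axes as the red one; not to be moved.
Not all that is in view belongs to the job. Of the things like the part that bears red_key_grip, leave any that is green; of the rest the smaller one is meant.

How it is judged:
At the end, for the whole second after the job is handed in: The red key hangs from the hook: loop end up and within 20 degrees of vertical, its grip point 115 to 147 mm below the hook's seat, within 70 mm of it in plan and 30 mm sideways, at rest (slower than 0.05 m/s and 0.4 rad/s) and let go; the blue and yellow keys within 30 mm of where they lay (horizontal distance between red_key_grip and hook_seat below 0.07 m and y of red_key_grip in the frame of hook_seat between -0.03 and 0.03 m and z of red_key_grip in the frame of hook_seat between -0.147 and -0.115 m and angle between red_key_grip's own x axis and vertical below 0.35 rad and linear speed of red_key below 0.05 m/s and angular speed of red_key below 0.4 rad/s); the robot touches nothing.
It fails at once if the blue key is moved more than 30 mm (distance of blue_key_grip from where it was at the start of the episode above 0.03 m).
It fails at once if the yellow key is moved more than 30 mm (distance of yellow_key_grip from where it was at the start of the episode above 0.03 m).
It also fails if it takes over 54 s, if anything falls off the work surface, if the arm or the gripper's body presses on something with over 40 N, if the wrist force passes 120 N, or if a joint passes its speed limit or range.

ROBOT

A 6-joint arm with a two-finger parallel gripper is mounted at the origin on the work surface. World frame = base frame: x ahead of the robot, y to its left, z up, the work surface at z = 0. Lengths are in m, angles in rad, forces in N, time in s.
With the tool pointing down it reaches from about 0.2 to 0.875 m from the base axis. Payload 3.4 kg.
Tool frame: the origin (TCP) lies between the finger pads; the fingertips stand 25 mm ahead of it and the grasp point (between the pads) lies 6 mm ahead of it (r.nose_length is the z of the fingertips in the tool frame, in m); z points along the fingers, x is the direction in which the jaws open and shut, and the axes are right-handed (so a half turn about z gives the same grasp; the last joint's range is limited). The gripper opens to 94 mm and grips with 3 to 60 N. Pads are 16 mm wide; open, the fingers measure 119 mm over their backs; the gripper's body (75 mm by 177 mm) begins 78 mm behind the grasp point.
Start: joints at [-1.31, 0.276, 1.505, -0, 1.361, -0.121], TCP at [0.214, -0.534, 0.23] pointing down, gripper open.
Joint ranges: [-2.89, 2.89], [-0.75, 2.08], [0.22, 2.7], [-1.18, 4.32], [0.11, 2.71], [-2.7, 2.7]. Speed limits (rad/s): [2.57, 2.57, 3.14, 3.14, 3.14, 3.14].

INTERFACE

Orientations are given as a unit quaternion [w, x, y, z].
In Python, from plant import r, gripper_to, inverse_kinematics, vision, models, telemetry gives the robot as it stands. Calls block until the motion is done:
- r.move_to(position, orientation): joint-space move of the TCP to a pose.
- r.move_l(position, rot=None, vel=0.15, guard=None): straight line of the TCP; rot=None keeps the orientation; vel is the mean speed in m/s. With guard (N) it stops when the force on the tool has changed by that much, and returns True; else False.
- r.movej(angles): joint-space move.
- gripper_to(opening, f_grip=None): finger opening in m; f_grip is the grip in N (None keeps the last); returns when the fingers have stopped.
- r.hold(seconds).
- inverse_kinematics(position, orientation): joint angles nearest the present ones, or None.
- vision.snapshot(name): name is "scene" or "top" or "wrist"; returns the picture (480x640x3 uint8, red, green, blue); there is no depth.
- vision.get_calibration(name): a dict with "fx", "fy", "cx", "cy" (pixels), "position" and "orientation" of the camera in the world. Camera axes: x right, y down, z forward; pixel columns grow to the right and rows downward; lengths in m; the calibration is good to about 2 mm. A picture is of the moment at which its call begins: read the wrist's pose just before it. get_calibration takes no time and is no camera call; for the wrist camera it gives the pose at the moment of the call.
A pose or a line that the arm cannot do raises r.PlanningError and nothing moves.
- r.sign_off(): hands the job in, once; it reports no verdict.
Trained networks look in the newest picture that a camera, given by its name, has taken for a name from the list of things; names that differ only in an ending like _2 or _b are one class to them, and where a whole thing is asked for, a point or a joint stands for the part that bears it (a point fixed in the world has none). Each returns a list of dicts, best first, with "score" (0 to 1); they miss things now and then, are a little off and sometimes report something else, mostly with a low value. They report only what shows in the picture. A call takes as long as a camera call. They do not tell look-alikes from the thing itself.
- models.boxes_of(thing, camera): "at" ([x, y, z] in m, in world coordinates, good to about 4 mm: the middle of the surface that is visible of it).
- models.regions_of(thing, camera): "pixels" (480x640 bool, what is visible of it).
- models.mark_of(thing, camera): "at" ([x, y, z] in m, in world coordinates, good to about 4 mm: a listed point, or the origin of a listed thing).
Readings, each from a call of its own:
- telemetry.current_t(): time.
- telemetry.current_joints(): joint angles.
- telemetry.current_dq(): joint speeds.
- telemetry.current_joint_efforts(): joint torques, N m.
- telemetry.current_ee_pos(): TCP position.
- telemetry.current_tool_rot(): TCP orientation.
- telemetry.current_wrist_force(): force on the tool from outside, world axes, zero at the start.
- telemetry.current_torque(): the same for the moment, N m.
- telemetry.current_opening(): finger opening in m.
Only numpy, scipy, OpenCV 4.12 (cv2) and the standard library are available. Lean on these libraries where they do the work, as an engineer would, in place of code of your own. Each camera call takes 0.05 s, during which the arm holds its last target.

## Working session

There is one attempt and no reset: what is moved stays moved. The work goes in short steps, each a Python script; the robot and the scene stay as the last script left them, time stands still between calls to the robot, and variables do not carry over. Pictures are saved under pics/ and viewed, and the job is handed in when it is done.

```bash
ls; mkdir -p pics; python3 - <<'E'
from plant import r, vision, models, telemetry
import cv2
print(telemetry.current_t())
for c in ["scene","top"]:
    im=vision.snapshot(c); cv2.imwrite(f"pics/{c}0.png",im[:,:,::-1])
    k=vision.get_calibration(c); print(c,k)
    for t in ["red_key_grip","hook_seat","blue_key_grip","yellow_key_grip"]:
        print(t,[(round(d['score'],2),[round(float(v),3) for v in d['at']]) for d in models.mark_of(t,c)])
print(telemetry.current_t())
E
```

```text
pics
0.0
scene {'fx': 531.9001278151347, 'fy': 531.9001278151347, 'cx': 319.2925924107957, 'cy': 248.90026288186257, 'position': array([ 0.81967146, -0.80179136,  0.88359501]), 'orientation': array([-0.40646843,  0.89097359,  0.18517225, -0.08161319])}
red_key_grip [(0.9, [0.456, 0.11, 0.013]), (0.69, [0.444, -0.38, 0.009]), (0.63, [0.24, -0.283, 0.016])]
hook_seat [(0.58, [0.709, 0.022, 0.233])]
blue_key_grip [(0.55, [0.426, 0.339, 0.008])]
yellow_key_grip [(0.73, [0.469, -0.22, 0.014])]
top {'fx': 559.3958803298651, 'fy': 559.3958803298651, 'cx': 323.07313248629043, 'cy': 242.7889574918241, 'position': array([ 0.37219028, -0.00400091,  1.32589454]), 'orientation': array([-0.03598896,  0.71480451, -0.69790602,  0.02620092])}
red_key_grip [(0.97, [0.441, -0.377, 0.011]), (0.91, [0.451, 0.113, 0.016]), (0.88, [0.239, -0.278, 0.015])]
hook_seat [(0.67, [0.707, 0.028, 0.235])]
blue_key_grip [(0.8, [0.428, 0.346, 0.013])]
yellow_key_grip [(0.56, [0.471, -0.216, 0.006])]
0.5
```

View pics/scene0.png

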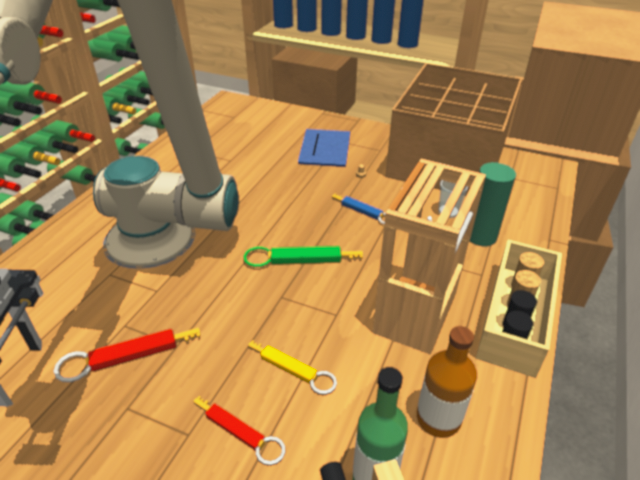

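View pics/top0.png

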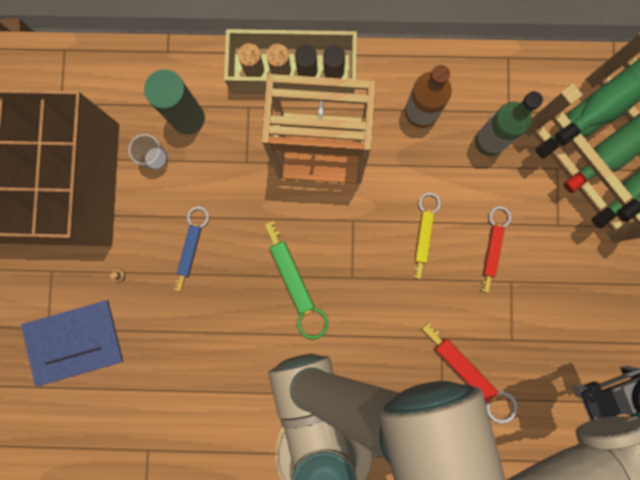

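The red key candidates are the small red one (top ~495,248), the large red one (top ~465,368, loop towards the robot) and the green one (top ~292,278). The description says not green and the smaller one, so I want the one at (495,248), whose loop also points away from the robot. Next I'll check it in a crop and measure the axes.

```bash
cat > h.py <<'E'
import numpy as np, cv2
from scipy.spatial.transform import Rotation as R
from plant import r, gripper_to, inverse_kinematics, vision, models, telemetry
def Rq(q): return R.from_quat([q[1],q[2],q[3],q[0]])
def qR(m):
    q=(m if isinstance(m,R) else R.from_matrix(m)).as_quat(); return [q[3],q[0],q[1],q[2]]
def ray(k,uv):
    d=np.stack([(uv[:,0]-k['cx'])/k['fx'],(uv[:,1]-k['cy'])/k['fy'],np.ones(len(uv))],1)
    return Rq(k['orientation']).apply(d)
def onplane(k,uv,z):
    d=ray(k,np.asarray(uv,float)); p=np.asarray(k['position']); return p+d*((z-p[2])/d[:,2])[:,None]
def proj(k,P):
    c=Rq(k['orientation']).inv().apply(np.atleast_2d(P)-np.asarray(k['position']))
    return np.stack([c[:,0]/c[:,2]*k['fx']+k['cx'],c[:,1]/c[:,2]*k['fy']+k['cy']],1)
E
python3 - <<'E'
from h import *
for c in ["top","scene"]:
    im=vision.snapshot(c);k=vision.get_calibration(c)
    for d in models.regions_of("red_key_grip",c):
        m=d['pixels']; v,u=np.nonzero(m); print(c,d['score'],m.sum(),u.mean(),v.mean())
        P=onplane(k,np.stack([u,v],1),0.012)[:,:2]
        if P[:,1].mean()<-.3 and P[:,0].mean()>.4:
            cen=P.mean(0);w=np.linalg.svd(P-cen,full_matrices=False)[2][0]; w*=np.sign(w[0])
            s=(P-cen)@w; print('axis yaw',np.degrees(np.arctan2(w[1],w[0])),'len',s.min(),s.max(), 'grip from loop end',cen+w*(s.max()-.146),'from blade',cen+w*(s.min()+.06))
    if c=="top":
        a=cv2.resize(im[190:310,420:540],(480,480),interpolation=cv2.INTER_CUBIC);b=cv2.resize(im[60:195,245:395],(533,480),interpolation=cv2.INTER_CUBIC)[:,:320]
        b=cv2.resize(im[60:195,245:395],(320,288),interpolation=cv2.INTER_CUBIC); b=np.vstack([b,np.zeros((192,320,3),np.uint8)])
        cv2.imwrite("pics/crop1.png",np.hstack([a,b])[:,:,::-1])
E
```

```text
top 0.83 1895 294.3672823218997 282.421635883905
top 0.79 899 494.40489432703004 247.91101223581757
axis yaw -11.562961973042931 len -0.10385619715293386 0.10067841499414568 grip from loop end [ 0.4409485  -0.37765396] from blade [ 0.44238415 -0.37794769]
top 0.68 1800 468.3955555555556 370.9738888888889
scene 0.7 1635 238.93149847094801 428.7920489296636
axis yaw -11.877762018002144 len -0.10892950837935603 0.09706251107368535 grip from loop end [ 0.44042044 -0.37961597] from blade [ 0.44042825 -0.37961761]
scene 0.67 2473 127.5786494136676 350.3449251920744
scene 0.62 1431 302.10202655485676 254.56743535988818
```

View pics/crop1.png

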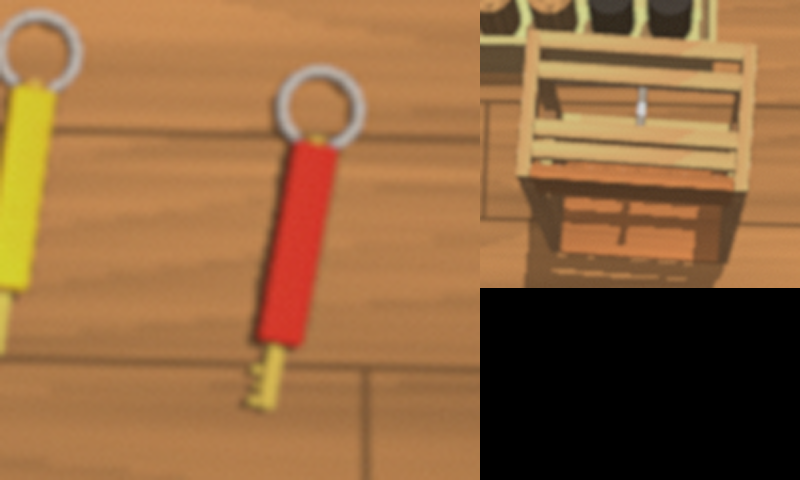

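The crop shows the small red key: red bar, steel loop up, brass blade, 206 mm long as specified. Its yaw is about -11.7° and its grip point is at (0.441,-0.378). Next come the box yaw and a wrist view of the hook from in front, plus reach checks.

```bash
cat >> h.py <<'E'
def toolR(yaw,th):
    # key pitch th (rad), heading yaw; tool z=-key z, tool x = key y ; tool y = z x x
    kx=np.array([np.cos(th),0,np.sin(th)]);ky=np.array([0,1.,0]);kz=np.cross(kx,ky)
    z=-kz;x=ky;y=np.cross(z,x)
    return R.from_euler('z',yaw)*R.from_matrix(np.stack([x,y,z],1))
def tcp_from_grip(g,Rt): return np.asarray(g)-Rt.as_matrix()[:,2]*0.006
E
python3 - <<'E'
from h import *
k=vision.get_calibration("top")
px=np.array([[245+37/2.133,60+178/2.133],[245+267/2.133,60+190/2.133],[245+57/2.133,60+30/2.133],[245+276/2.133,60+45/2.133]])
P=onplane(k,px,0.325);print(P.round(3))
for a,b in((0,1),(2,3)):
    d=P[a]-P[b];print(np.degrees(np.arctan2(-d[0],d[1])))
print(Rq(vision.get_calibration("wrist")['orientation']).as_matrix().round(2),vision.get_calibration("wrist")['position'],telemetry.current_ee_pos(),Rq(telemetry.current_tool_rot()).as_matrix().round(2),telemetry.current_wrist_force())
# IK survey
hook=np.array([.708,.025,.235]);yaw=0.02
H=R.from_euler('z',yaw)
for flip in (0,1):
  F=R.from_euler('z',np.pi*flip)
  for th in (0,25,40,55,65,75,85,90):
    t=np.radians(th);Rt=toolR(yaw,t)*F
    out=[]
    for lc in ([-160,-20],[-14,49],[8,-16]):
        g=hook+H.apply((np.array([lc[0],0,lc[1]])-120*np.array([np.cos(t),0,np.sin(t)]))/1000)
        q=inverse_kinematics(tcp_from_grip(g,Rt),qR(Rt)); out.append(None if q is None else np.round(q,2).tolist())
    print(flip,th,out)
for flip in (0,1):
    print(inverse_kinematics([.441,-.378,.02],qR(toolR(np.radians(-11.7),0)*R.from_euler('z',np.pi*flip))))
E
```

```text
[[ 0.64   0.126  0.325]
 [ 0.634 -0.071  0.325]
 [ 0.771  0.113  0.325]
 [ 0.761 -0.076  0.325]]
-1.8341445417652444
-2.9221584610276827
[[ 0.37 -0.89 -0.25]
 [-0.93 -0.36 -0.1 ]
 [-0.    0.27 -0.96]] [ 0.28640907 -0.50333945  0.38379809] [ 0.21423271 -0.53364879  0.23051658] [[ 0.37 -0.93  0.  ]
 [-0.93 -0.37 -0.  ]
 [ 0.    0.   -1.  ]] [-0.77479303  0.49425568  0.1342363 ]
0 0 [[-0.12, 0.06, 1.8, -0.0, 1.28, -1.71], [-0.08, 0.25, 1.4, -0.0, 1.5, -1.67], [-0.08, 0.31, 1.47, -0.0, 1.36, -1.67]]
0 25 [[-0.19, -0.1, 2.19, 0.15, 0.62, -1.88], [-0.12, 0.07, 1.83, 0.08, 0.81, -1.75], [-0.11, 0.17, 1.9, 0.09, 0.64, -1.76]]
0 40 [None, [-0.14, 0.05, 2.08, 0.32, 0.34, -2.0], [-0.13, 0.18, 2.14, 0.64, 0.16, -2.32]]
0 55 [None, [-0.16, 0.14, 2.3, 2.6, 0.29, 1.99], [-0.15, 0.32, 2.35, 2.84, 0.49, 1.74]]
0 65 [None, [-0.17, 0.29, 2.42, 2.87, 0.72, 1.69], [-0.16, 0.49, 2.45, 2.94, 0.94, 1.61]]
0 75 [None, [-0.17, 0.5, 2.51, 2.94, 1.18, 1.6], [-0.16, 0.71, 2.5, 2.96, 1.38, 1.56]]
0 85 [None, [-0.17, 0.73, 2.54, 2.95, 1.61, 1.55], [-0.16, 0.91, 2.5, 2.96, 1.75, 1.52]]
0 90 [None, [-0.16, 0.83, 2.5
[... 373 characters left out ...]
34, 1.14], [-0.13, 0.18, 2.14, 0.64, 0.16, 0.82]]
1 55 [None, [-0.16, 0.14, 2.3, 2.6, 0.29, -1.15], [-0.15, 0.32, 2.35, 2.84, 0.49, -1.4]]
1 65 [None, [-0.17, 0.29, 2.42, 2.87, 0.72, -1.45], [-0.16, 0.49, 2.45, 2.94, 0.94, -1.53]]
1 75 [None, [-0.17, 0.5, 2.51, 2.94, 1.18, -1.54], [-0.16, 0.71, 2.5, 2.96, 1.38, -1.58]]
1 85 [None, [-0.17, 0.73, 2.54, 2.95, 1.61, -1.59], [-0.16, 0.91, 2.5, 2.96, 1.75, -1.62]]
1 90 [None, [-0.16, 0.83, 2.53, 2.95, 1.78, -1.61], [-0.15, 1.0, 2.47, 2.96, 1.89, -1.63]]
[-8.28396333e-01  4.73743735e-01  1.77727316e+00 -4.44089210e-16
  8.90575760e-01 -2.19498914e+00]
[-8.28396333e-01  4.73743735e-01  1.77727316e+00 -4.44089210e-16
  8.90575760e-01  9.46603516e-01]
```

```bash
sed -i 's/-Rt.as_matrix()\[:,2\]\*0.006/-Rt.as_matrix()[:,2]*0.018/' h.py
python3 - <<'E'
from h import *
F=R.from_euler('z',np.pi)
Rt=toolR(np.radians(-11.7),0)*F
g=np.array([.4408,-.3785,.010]); t=tcp_from_grip(g,Rt); print(t)
gripper_to(0.07,40)
r.move_to(t+[0,0,.08],qR(Rt))
print('blocked?',r.move_l(t+[0,0,.001],vel=.1,guard=8), telemetry.current_ee_pos(),telemetry.current_wrist_force())
gripper_to(0.0,40)
print(telemetry.current_opening(),telemetry.current_wrist_force())
r.move_l(t+[0,0,.15],vel=.2)
print(telemetry.current_opening(),telemetry.current_wrist_force(),telemetry.current_t(),telemetry.current_joints())
im=vision.snapshot("wrist");cv2.imwrite("pics/w1.png",im[:,:,::-1])
E
```

```text
[ 0.4408 -0.3785  0.028 ]
blocked? False [ 0.44110145 -0.3790089   0.02951707] [-0.60930961 -0.15763316 -0.66604634]
0.027604739353208178 [0.53010241 0.15313075 1.27906756]
0.027745463407897318 [-0.15406751 -0.35323167 -1.46516718] 4.9833 [-8.29253248e-01  3.18963389e-01  1.57939342e+00 -6.39596074e-05
  1.24584089e+00  9.45747349e-01]
```

View pics/w1.png

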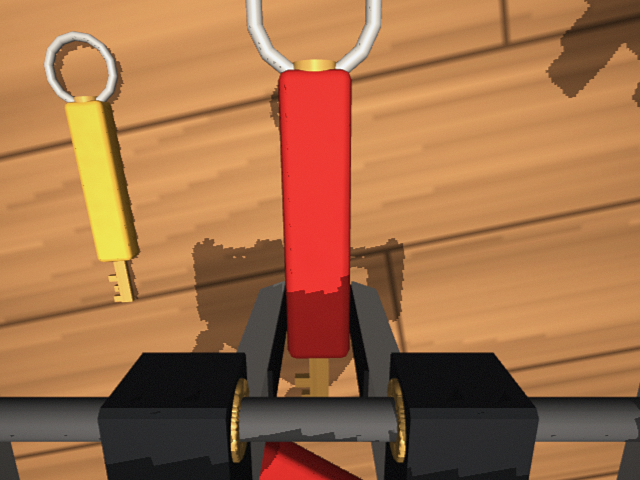

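```bash
sed -i 's/\*0.018/*0.0195/' h.py
cat >> h.py <<'E'
HOOK=np.array([.708,.025,.235]); YAW=np.radians(-2.3)
F180=R.from_euler('z',np.pi)
def pose(xl,zl,thd,hook=None,yaw=None,dyaw=0.,yl=0.):
    """loop centre at (xl,zl) mm in hook frame, pitch thd deg -> TCP position, quaternion"""
    hook=HOOK if hook is None else hook; yaw=YAW if yaw is None else yaw
    t=np.radians(thd); H=R.from_euler('z',yaw); Rt=toolR(yaw,t)*F180
    g=hook+H.apply((np.array([xl,yl,zl])-120*np.array([np.cos(t),0,np.sin(t)]))/1000)
    return tcp_from_grip(g,Rt),qR(Rt)
def segd(p,a,b):
    a=np.array(a,float);b=np.array(b,float);p=np.array(p,float)
    s=np.clip((p-a)@(b-a)/((b-a)@(b-a)),0,1); return np.linalg.norm(p-a-s*(b-a))
HK=[(-14,31),(0,0),(50,0)]
def clr(xl,zl,th):
    t=np.radians(th);k=np.array([np.cos(t),np.sin(t)]);L=np.array([xl,zl])
    f,b=L+23*k,L-23*k
    hd=lambda p:min(segd(p,HK[0],HK[1]),segd(p,HK[1],HK[2]))
    bar=[L+a*k for a in np.linspace(-143,-21,62)]
    board=min([segd(p,(-64,37),(-64,80))-10-6 for p in bar]+[segd(p,(-64,37),(-64,80))-3-6 for p in (f,b,L)])
    n=np.array([-k[1],k[0]]) 
    # where hook crosses the loop plane
    cr=None
    for a,c in zip(HK[:-1],HK[1:]):
        a=np.array(a);c=np.array(c);da,dc=(a-L)@n,(c-L)@n
        if da*dc<=0: cr=round(float((a+(c-a)*da/(da-dc)-L)@k),1)
    return dict(lead=round(hd(f)-7,1),trail=round(hd(b)-7,1),bar=round(min(map(hd,bar))-14,1),board=round(board,1),roof=round(80-f[1]-3,1),cross=cr)
E
python3 - <<'E'
from h import *
W=[(-100,-5,58),(-48,-5,58),(-44,20,58),(-36,28,58),(-14,28,60),(-6,17,64),(0,6,69),(4,-6,74),(6,-14,78),(7,-17.5,80)]
for a,b in zip(W[:-1],W[1:]):
    for s in np.linspace(0,1,4)[:-1]:
        w=np.array(a)*(1-s)+np.array(b)*s; print(w.round(0),clr(*w))
print(W[-1],clr(*W[-1]))
for w in W:
    p,q=pose(*w);j=inverse_kinematics(p,q);print(w,np.round(p,3),None if j is None else np.round(j,2))
Rt=lambda th:toolR(YAW,np.radians(th))*F180
for th in (30,35,40,50,55,60,70):
  for g in ([.40,-.12,.35],[.45,-.05,.3]):
    j=inverse_kinematics(tcp_from_grip(g,Rt(th)),qR(Rt(th)));print(th,g,None if j is None else np.round(j,2))
E
```

```text
[-100.   -5.   58.] {'lead': np.float64(68.6), 'trail': np.float64(105.3), 'bar': np.float64(96.7), 'board': np.float64(23.8), 'roof': np.float64(62.5), 'cross': None}
[-83.  -5.  58.] {'lead': np.float64(51.8), 'trail': np.float64(89.5), 'bar': np.float64(80.9), 'board': np.float64(14.4), 'roof': np.float64(62.5), 'cross': None}
[-65.  -5.  58.] {'lead': np.float64(35.5), 'trail': np.float64(73.7), 'bar': np.float64(65.1), 'board': np.float64(16.0), 'roof': np.float64(62.5), 'cross': None}
[-48.  -5.  58.] {'lead': np.float64(19.7), 'trail': np.float64(57.9), 'bar': np.float64(49.3), 'board': np.float64(27.1), 'roof': np.float64(62.5), 'cross': None}
[-47.   3.  58.] {'lead': np.float64(15.0), 'trail': np.float64(53.3), 'bar': np.float64(44.6), 'board': np.float64(23.7), 'roof': np.float64(54.2), 'cross': None}
[-45.  12.  58.] {'lead': np.float64(12.1), 'trail': np.float64(48.6), 'bar': np.float64(40.0), 'board': np.float64(22.4), 'roof': np.float64(45.8), 'cross': None}
[-44.  20.  58.] {'lead': np.float64(12.7), 'trail': np.float64(44.0), 'bar': np.float64(35.3), 'board': np.floa
[... 4299 characters left out ...]
5] [-0.89 -0.36  1.93  0.48  1.18  0.62]
35 [0.45, -0.05, 0.3] [-0.48 -0.3   2.02  0.32  0.88  0.99]
40 [0.4, -0.12, 0.35] [-1.   -0.4   2.    0.61  1.17  0.47]
40 [0.45, -0.05, 0.3] [-0.54 -0.34  2.09  0.44  0.8   0.86]
50 [0.4, -0.12, 0.35] [-1.28 -0.46  2.13  0.87  1.25  0.14]
50 [0.45, -0.05, 0.3] [-0.69 -0.4   2.24  0.79  0.71  0.46]
55 [0.4, -0.12, 0.35] [-1.43 -0.48  2.2   0.98  1.33 -0.03]
55 [0.45, -0.05, 0.3] [-0.79 -0.42  2.32  1.    0.72  0.21]
60 [0.4, -0.12, 0.35] [-1.59 -0.48  2.28  1.06  1.45 -0.19]
60 [0.45, -0.05, 0.3] [-0.91 -0.44  2.39  1.21  0.78 -0.04]
70 [0.4, -0.12, 0.35] [-1.89 -0.45  2.43  1.14  1.67 -0.48]
70 [0.45, -0.05, 0.3] [-1.19 -0.41  2.57  1.48  1.04 -0.48]
```

```bash
python3 - <<'E'
from h import *
for g in ([.50,.03,.2],[.48,-.05,.22]):
  for yd in (-25,-15,12):
    print(g,yd)
    for th in (0,15,25,35,40,45,50,55,60):
      Rt=toolR(np.radians(yd),np.radians(th))*F180
      j=inverse_kinematics(tcp_from_grip(g,Rt),qR(Rt));print(th,None if j is None else np.round(j,2))
E
```

```text
[0.5, 0.03, 0.2] -25
0 [-0.08  0.17  1.67 -0.    1.3   1.93]
15 [ 0.01  0.05  1.85 -0.13  1.01  2.07]
25 [ 0.08 -0.01  1.97 -0.29  0.81  2.25]
35 [ 0.17 -0.04  2.1  -0.58  0.65  2.57]
40 None
45 None
50 None
55 None
60 None
[0.5, 0.03, 0.2] -15
0 [-0.08  0.17  1.67 -0.    1.3   1.75]
15 [-0.03  0.04  1.87 -0.07  0.98  1.83]
25 [ 0.01 -0.04  2.   -0.16  0.76  1.94]
35 [ 0.06 -0.08  2.14 -0.37  0.53  2.16]
40 [ 0.09 -0.1   2.21 -0.57  0.42  2.38]
45 None
50 None
55 None
60 [ 0.25 -0.    2.51  4.08  0.55 -2.16]
[0.5, 0.03, 0.2] 12
0 [-0.08  0.17  1.67 -0.    1.3   1.28]
15 [-0.15  0.03  1.87  0.11  1.    1.16]
25 [-0.22 -0.05  2.01  0.25  0.79  1.01]
35 [-0.3  -0.11  2.16  0.51  0.61  0.71]
40 [-0.35 -0.13  2.24  0.73  0.54  0.46]
45 [-0.41 -0.14  2.31  1.01  0.51  0.15]
50 [-0.48 -0.14  2.39  1.32  0.52 -0.2 ]
55 [-0.55 -0.11  2.47  1.61  0.6  -0.54]
60 [-0.62 -0.06  2.56  1.82  0.72 -0.83]
[0.48, -0.05, 0.22] -25
0 [-0.25  0.13  1.67 -0.    1.34  1.76]
15 [-0.2  -0.01  1.86 -0.07  1.04  1.84]
25 [-0.15 -0.08  1.99 -0.16  0.82  1.94]
35 [-0.09 -0.14  2.12 -0.35  0.6   2.15]
40 [-0.06 -
[... 177 characters left out ...]
   1.34  1.58]
15 [-0.24 -0.02  1.87 -0.01  1.03  1.59]
25 [-0.24 -0.1   2.   -0.01  0.8   1.6 ]
35 [-0.24 -0.17  2.15 -0.03  0.55  1.62]
40 [-0.23 -0.19  2.22 -0.05  0.42  1.63]
45 [-0.23 -0.21  2.3  -0.08  0.27  1.68]
50 [-0.23 -0.21  2.37 -0.25  0.11  1.85]
55 None
60 [-0.22 -0.16  2.54  3.28  0.29 -1.68]
[0.48, -0.05, 0.22] 12
0 [-0.25  0.13  1.67 -0.    1.34  1.11]
15 [-0.36 -0.01  1.86  0.16  1.07  0.94]
25 [-0.47 -0.09  1.99  0.34  0.92  0.73]
35 [-0.6  -0.14  2.13  0.61  0.81  0.41]
40 [-0.67 -0.16  2.2   0.78  0.78  0.21]
45 [-0.76 -0.17  2.27  0.96  0.79 -0.02]
50 [-0.84 -0.16  2.34  1.14  0.82 -0.25]
55 [-0.93 -0.14  2.42  1.29  0.89 -0.47]
60 [-1.02 -0.09  2.49  1.42  0.97 -0.69]
```

```bash
python3 - <<'E'
from h import *
seq=[(.45,12,15,.21),(.46,12,30,.2),(.47,12,38,.2),(.475,12,45,.19),(.48,12,52,.18),(.49,12,58,.16),(.497,9,58,.15),(.50,3,58,.14)]
for x,yd,th,z in seq:
    Rt=toolR(np.radians(yd),np.radians(th))*F180
    p=tcp_from_grip([x,.033,z],Rt)
    j=inverse_kinematics(p,qR(Rt));print(th,None if j is None else np.round(j,2))
    if j is None: break
    r.movej(j)
else:
    p,q=pose(-100,-8,58);j=inverse_kinematics(p,q);print(np.round(j,2));r.movej(j)
print(telemetry.current_t(),telemetry.current_ee_pos(),p,telemetry.current_opening())
for c in ("wrist","scene","top"):
    im=vision.snapshot(c);cv2.imwrite(f"pics/{c}2.png",im[:,:,::-1])
    print(c,[(round(d['score'],2),[round(float(v),3) for v in d['at']]) for d in models.mark_of("hook_seat",c)],[(round(d['score'],2),[round(float(v),3) for v in d['at']]) for d in models.mark_of("red_key_grip",c)])
E
```

```text
15 [-0.16 -0.06  1.93  0.11  1.03  1.15]
30 [-0.28 -0.16  2.14  0.37  0.72  0.85]
38 [-0.36 -0.18  2.25  0.64  0.59  0.55]
45 [-0.45 -0.17  2.37  1.05  0.52  0.08]
52 [-0.55 -0.12  2.5   1.54  0.57 -0.49]
58 [-0.61  0.03  2.63  1.98  0.74 -1.06]
58 [-0.51  0.08  2.65  2.23  0.72 -1.19]
58 [-0.32  0.13  2.68  2.65  0.71 -1.39]
[-0.11  0.23  2.61  3.04  0.71 -1.54]
10.375 [0.52810027 0.03240477 0.13570244] [0.52801786 0.03222883 0.13556765] 0.02759288586516426
wrist [] [(0.81, [0.544, 0.032, 0.125])]
scene [(0.68, [0.706, 0.023, 0.234])] [(0.86, [0.46, 0.113, 0.016]), (0.8, [0.545, 0.032, 0.128]), (0.71, [0.244, -0.285, 0.018])]
top [(0.71, [0.709, 0.024, 0.237])] [(0.92, [0.238, -0.28, 0.014]), (0.77, [0.453, 0.111, 0.011]), (0.61, [0.547, 0.028, 0.126])]
```

View pics/wrist2.png

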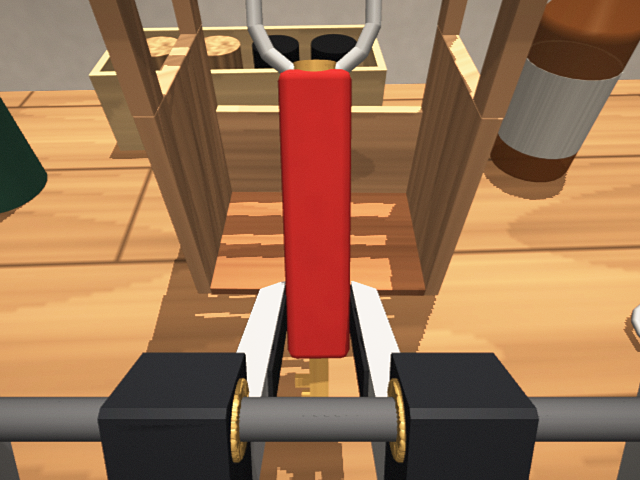

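View pics/scene2.png

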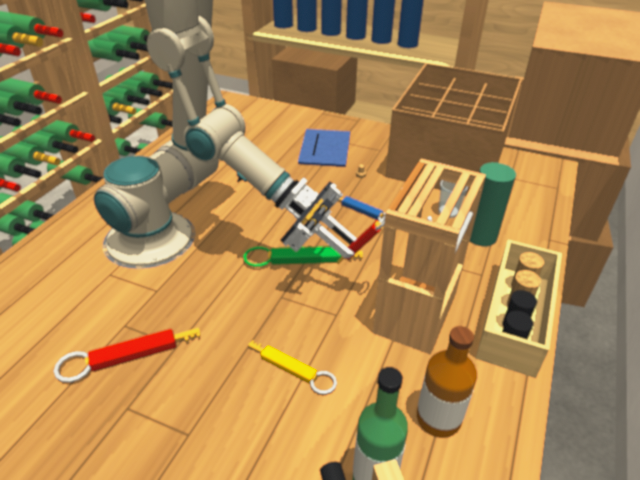

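The wrist view shows the key gripped straight (bar centre 319,357 to 316,70), aimed at the box opening. The floor's front edge runs (212,290)–(435,294), and I'll use it to check the box yaw and centre.

```bash
python3 - <<'E'
from h import *
k=vision.get_calibration("wrist")
P=onplane(k,[[211,290],[436,294],[232,192],[413,195]],0.008);print(P.round(4))
for a,b in((0,1),(2,3)):
    d=P[a]-P[b];print(np.degrees(np.arctan2(-d[0],d[1])),np.linalg.norm(d))
m=(P[0]+P[1])/2;n=(P[2]+P[3])/2;print(m,n,np.degrees(np.arctan2(*(n-m)[[1,0]])))
# expected hook from front-edge middle
for y in (-2.3,-3): print(m[:2]+.070*np.array([np.cos(np.radians(y)),np.sin(np.radians(y))]))
# where loop centre appears vs bar axis: key loop in wrist; project expected key points
Rt=Rq(telemetry.current_tool_rot());p=telemetry.current_ee_pos();M=Rt.as_matrix();g=p+M[:,2]*.0195
kx=-M[:,1];kx=kx if kx[2]>0 else -kx
print(proj(k,[g+kx*a-M[:,2]*.01 for a in(-.023,0,.099)]))
E
```

```text
[[ 0.6388  0.1153  0.008 ]
 [ 0.6273 -0.0667  0.008 ]
 [ 0.7597  0.1101  0.008 ]
 [ 0.7475 -0.0717  0.008 ]]
-3.636066508257597 0.18227911350330414
-3.8570627964138486 0.18215302896356828
[0.63303334 0.02429451 0.008     ] [0.75357829 0.01919007 0.008     ] -2.424723348266584
[0.70297694 0.02148528]
[0.7029374  0.02063099]
[[319.82436017 358.55359233]
 [319.84083591 311.43206791]
 [319.92713158  64.62180977]]
```

```bash
sed -i 's/^HOOK=.*/HOOK=np.array([.7065,.0235,.235]); YAW=np.radians(-3.0)/' h.py
python3 - <<'E'
from h import *
for w in [(-98,-6,58),(-48,-6,58),(-44,20,58),(-36,27,58)]:
    p,q=pose(*w); print(w,r.move_l(p,q,vel=.06,guard=8),telemetry.current_wrist_force().round(2))
print(telemetry.current_t(),telemetry.current_ee_pos(),p)
ims=[]
for c in ("wrist","top","scene"):
    im=vision.snapshot(c);cv2.imwrite(f"pics/{c}3.png",im[:,:,::-1]);ims.append(im)
    print(c,[(round(d['score'],2),[round(float(v),3) for v in d['at']]) for d in models.mark_of("hook_seat",c)],[(round(d['score'],2),[round(float(v),3) for v in d['at']]) for d in models.mark_of("red_key_grip",c)])
a=cv2.resize(ims[1][60:210,240:390],(400,400),interpolation=cv2.INTER_CUBIC);b=cv2.resize(ims[2][150:300,350:500],(400,400),interpolation=cv2.INTER_CUBIC)
cv2.imwrite("pics/c3.png",np.hstack([a,b])[:,:,::-1])
E
```

```text
(-98, -6, 58) False [ 0.   -0.35 -0.44]
(-48, -6, 58) False [ 0.55  0.14 -0.24]
(-44, 20, 58) False [-0.06 -0.65  0.04]
(-36, 27, 58) False [-0.16 -0.17 -1.25]
12.975 [0.59068362 0.02955099 0.17042807] [0.5905319  0.02957763 0.17056765]
wrist [(0.9, [0.709, 0.022, 0.234])] [(0.86, [0.605, 0.028, 0.164])]
top [(0.72, [0.708, 0.027, 0.234])] [(0.85, [0.606, 0.029, 0.161]), (0.79, [0.238, -0.281, 0.016]), (0.58, [0.453, 0.112, 0.016])]
scene [(0.55, [0.707, 0.023, 0.235])] [(0.9, [0.241, -0.285, 0.018]), (0.82, [0.457, 0.112, 0.014]), (0.6, [0.608, 0.029, 0.162])]
```

View pics/wrist3.png

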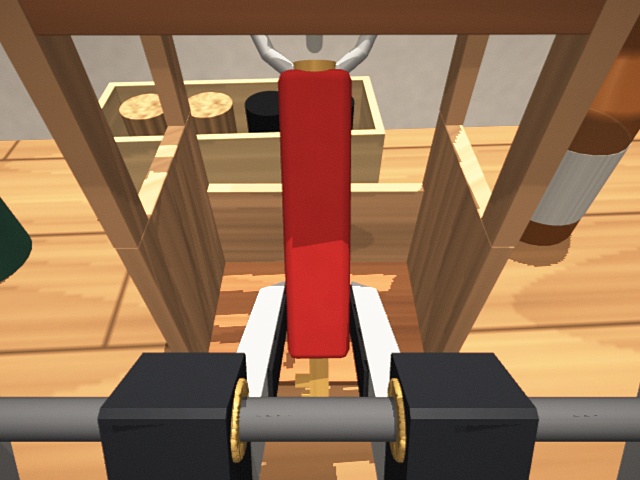

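View pics/c3.png

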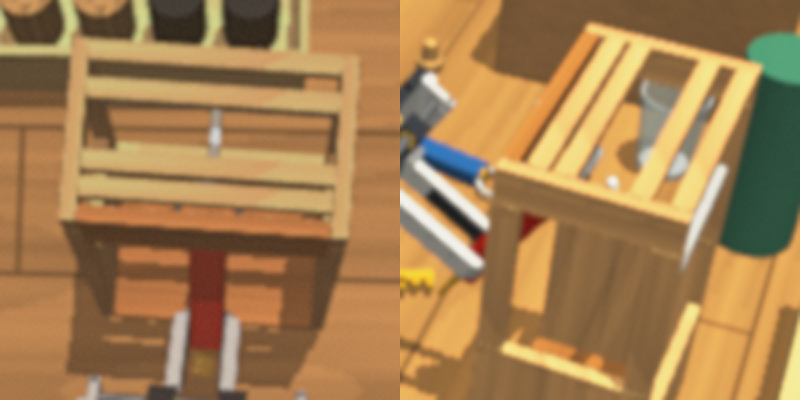

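In the wrist view the loop wires are at columns ~257 and ~372 (middle 315) and the hook is at 314, so it is centred sideways. The key passes under the front board. Next I thread the loop over the tip.

```bash
sed -i 's/^HOOK=.*/HOOK=np.array([.7075,.0235,.235]); YAW=np.radians(-3.0)/' h.py
python3 - <<'E'
from h import *
for w in [(-14,26,60),(-7,14.5,64),(-1,3.5,69)]:
    print(w,clr(*w))
    p,q=pose(*w); s=r.move_l(p,q,vel=.04,guard=5); print(s,telemetry.current_wrist_force().round(2),(telemetry.current_ee_pos()-p).round(4))
    if s: break
print(telemetry.current_t())
ims=[]
for c in ("wrist","top","scene"):
    im=vision.snapshot(c);cv2.imwrite(f"pics/{c}4.png",im[:,:,::-1]);ims.append(im)
a=cv2.resize(ims[1][60:210,240:390],(400,400),interpolation=cv2.INTER_CUBIC);b=cv2.resize(ims[2][150:300,350:500],(400,400),interpolation=cv2.INTER_CUBIC)
cv2.imwrite("pics/c4.png",np.hstack([a,b])[:,:,::-1])
E
```

```text
(-14, 26, 60) {'lead': np.float64(11.8), 'trail': np.float64(13.7), 'bar': np.float64(5.1), 'board': np.float64(33.1), 'roof': np.float64(31.1), 'cross': 2.5}
False [-0.2  -0.14 -2.13] [-0.0001  0.     -0.0002]
(-7, 14.5, 64) {'lead': np.float64(10.3), 'trail': np.float64(11.1), 'bar': np.float64(2.6), 'board': np.float64(47.2), 'roof': np.float64(41.8), 'cross': 0.5}
False [ 0.07 -0.44 -1.29] [0.     0.     0.0002]
(-1, 3.5, 69) {'lead': np.float64(9.9), 'trail': np.float64(13.2), 'bar': np.float64(4.2), 'board': np.float64(60.8), 'roof': np.float64(52.0), 'cross': -0.7}
False [-0.65  0.61 -1.25] [0.0001 0.     0.0005]
15.6417
```

View pics/wrist4.png

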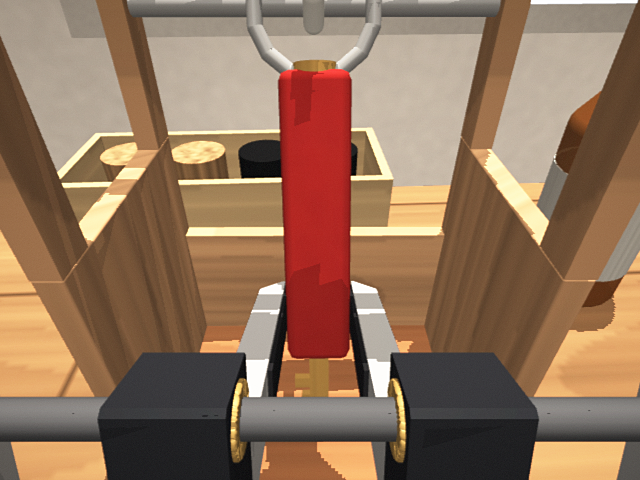

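View pics/c4.png

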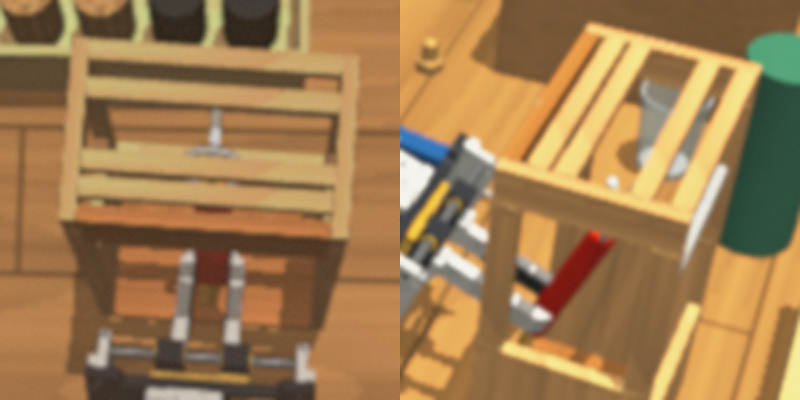

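The bar at (316,70–357) is inside the box, with the hook tip (314,15) between the loop wires. The top crop shows the leading wire beyond the tip. Next I lower it to seat.

```bash
python3 - <<'E'
from h import *
for w in [(4,-7,76),(6,-13,85)]:
    print(w,clr(*w))
    p,q=pose(*w); s=r.move_l(p,q,vel=.04,guard=5); print(s,telemetry.current_wrist_force().round(2),(telemetry.current_ee_pos()-p).round(4))
    if s: break
else:
    f0=telemetry.current_wrist_force()
    p,q=pose(6,-22,85); s=r.move_l(p,q,vel=.015,guard=2.5); print('down',s,telemetry.current_wrist_force()-f0,(telemetry.current_ee_pos()-p).round(4))
print(telemetry.current_t())
ims=[]
for c in ("wrist","top","scene"):
    im=vision.snapshot(c);cv2.imwrite(f"pics/{c}5.png",im[:,:,::-1]);ims.append(im)
    print(c,[(round(d['score'],2),[round(float(v),3) for v in d['at']]) for d in models.mark_of("red_key_grip",c)])
a=cv2.resize(ims[0],(400,300));a=np.vstack([a,np.zeros((100,400,3),np.uint8)]);b=cv2.resize(ims[2][150:300,350:500],(400,400),interpolation=cv2.INTER_CUBIC)
cv2.imwrite("pics/c5.png",np.hstack([a,b])[:,:,::-1])
E
```

```text
(4, -7, 76) {'lead': np.float64(8.0), 'trail': np.float64(22.4), 'bar': np.float64(13.4), 'board': np.float64(67.7), 'roof': np.float64(61.7), 'cross': 7.2}
False [-0.27  0.41 -0.91] [0.     0.     0.0003]
(6, -13, 85) {'lead': np.float64(2.9), 'trail': np.float64(28.9), 'bar': np.float64(19.9), 'board': np.float64(67.9), 'roof': np.float64(67.1), 'cross': 13.0}
False [-0.56 -0.27 -1.09] [-0.0001  0.0001  0.0007]
down True [-0.17659869  0.34944251  3.99081649] [0.0004 0.     0.0055]
17.7167
wrist [(0.71, [0.703, 0.025, 0.1])]
top [(0.82, [0.236, -0.279, 0.016]), (0.66, [0.455, 0.113, 0.015])]
scene [(0.85, [0.456, 0.109, 0.015]), (0.79, [0.243, -0.285, 0.016]), (0.76, [0.707, 0.024, 0.095])]
```

View pics/c5.png

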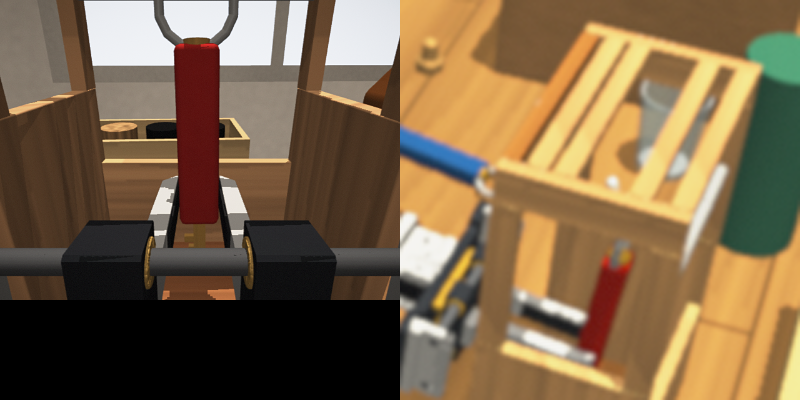

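Contact at 4 N up, at the predicted height (grip point ~135 mm below the seat), so the loop is resting on the shank. Releasing.

```bash
python3 - <<'E'
from h import *
p=telemetry.current_ee_pos()
gripper_to(0.036); r.hold(0.3); gripper_to(0.065)
r.hold(0.7)
print(telemetry.current_wrist_force().round(2),telemetry.current_t())
for c in ("wrist","scene"):
    im=vision.snapshot(c);cv2.imwrite(f"pics/{c}6.png",im[:,:,::-1])
    print(c,[(round(d['score'],2),[round(float(v),3) for v in d['at']]) for d in models.mark_of("red_key_grip",c)])
E
```

```text
[ 0.03  0.19 -0.03] 20.0333
wrist [(0.65, [0.706, 0.026, 0.098])]
scene [(0.93, [0.716, 0.028, 0.095]), (0.88, [0.245, -0.284, 0.018]), (0.61, [0.458, 0.111, 0.013])]
```

View pics/wrist6.png

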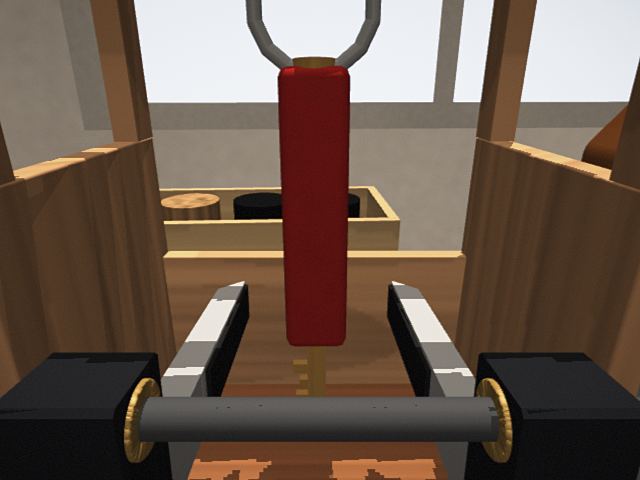

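It hangs freely between the open fingers (bar ~280–350, finger tips ~245 and ~390). Now I retreat along the tool axis and check.

```bash
python3 - <<'E'
from h import *
p=telemetry.current_ee_pos();M=Rq(telemetry.current_tool_rot()).as_matrix()
for d in (.14,.11,.08):
    try: print(d,r.move_l(p-M[:,2]*d,vel=.06,guard=6)); break
    except r.PlanningError as e: print(d,e)
def show(n):
    for c in ("wrist","scene"):
        im=vision.snapshot(c);cv2.imwrite(f"pics/{c}{n}.png",im[:,:,::-1])
        for t in ("red_key_grip","blue_key_grip","yellow_key_grip"): print(c,t,[(round(d['score'],2),[round(float(v),3) for v in d['at']]) for d in models.mark_of(t,c)])
r.hold(2);show(7);r.hold(1.5);show(8);print(telemetry.current_t(),telemetry.current_ee_pos(),telemetry.current_wrist_force())
E
```

```text
0.14 the arm cannot follow that straight line within its joint ranges
0.11 the arm cannot follow that straight line within its joint ranges
0.08 the arm cannot follow that straight line within its joint ranges
wrist red_key_grip [(0.73, [0.716, 0.025, 0.1])]
wrist blue_key_grip []
wrist yellow_key_grip []
scene red_key_grip [(0.87, [0.455, 0.11, 0.011]), (0.77, [0.242, -0.284, 0.016])]
scene blue_key_grip [(0.59, [0.425, 0.338, 0.007])]
scene yellow_key_grip [(0.8, [0.471, -0.218, 0.011])]
wrist red_key_grip [(0.58, [0.714, 0.027, 0.103])]
wrist blue_key_grip []
wrist yellow_key_grip []
scene red_key_grip [(0.93, [0.457, 0.112, 0.012]), (0.73, [0.243, -0.286, 0.017]), (0.68, [0.427, 0.338, 0.008]), (0.55, [0.716, 0.026, 0.1])]
scene blue_key_grip [(0.69, [0.423, 0.34, 0.009])]
scene yellow_key_grip [(0.65, [0.467, -0.22, 0.012])]
24.5333 [0.6836505  0.02481224 0.09922002] [ 0.3233095   0.21247274 -0.24980397]
```

View pics/wrist8.png

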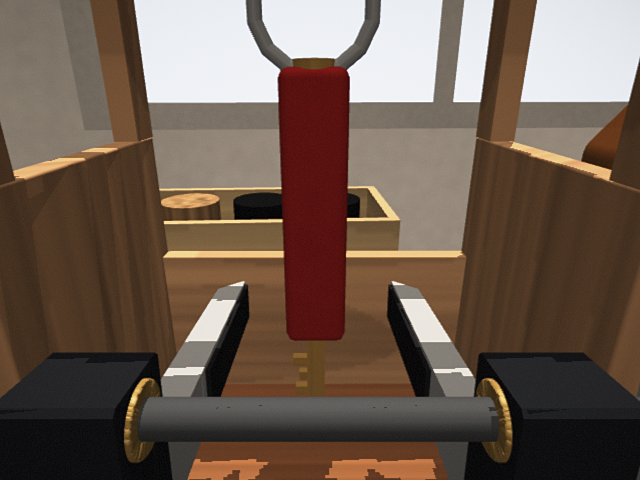

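View pics/scene8.png

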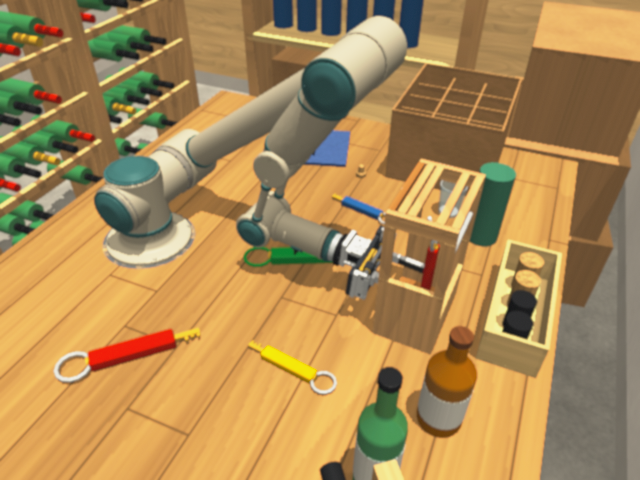

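```bash
python3 -c "
import cv2,numpy as np
for c in('wrist','scene'):
    d=cv2.absdiff(cv2.imread(f'pics/{c}7.png'),cv2.imread(f'pics/{c}8.png')).max(2);print(c,d.max(),(d>25).sum(),np.argwhere(d>25)[:5])"
```

```text
wrist 48 5 [[ 14 262]
 [138 149]
 [139 147]
 [179 604]
 [406 488]]
scene 9 0 []
```

The key hangs at rest: scene frames taken 1.5 s apart show no pixel change. The straight retreat hits a joint limit, so I back out along the insertion path with the fingers either side of the key.

```bash
python3 - <<'E'
from h import *
for w in [(4,-7,76),(-10,-3,69),(-48,-6,58),(-98,-6,58)]:
    p,q=pose(*w)
    try: print(w,r.move_l(p,q,vel=.06,guard=5),telemetry.current_wrist_force().round(2))
    except r.PlanningError as e: print(w,e)
r.hold(1.5)
for n in (9,10):
    for c in ("wrist","scene"):
        im=vision.snapshot(c);cv2.imwrite(f"pics/{c}{n}.png",im[:,:,::-1])
        for t in ("red_key_grip",): print(c,t,[(round(d['score'],2),[round(float(v),3) for v in d['at']]) for d in models.mark_of(t,c)])
    if n==9: r.hold(1)
for c in('wrist','scene'):
    d=cv2.absdiff(cv2.imread(f'pics/{c}9.png'),cv2.imread(f'pics/{c}10.png')).max(2);print(c,d.max(),(d>25).sum())
print(telemetry.current_t())
a=cv2.resize(cv2.imread('pics/wrist10.png'),(400,300));b=cv2.resize(cv2.imread('pics/scene10.png')[180:330,330:530],(400,300))
cv2.imwrite('pics/c10.png',np.hstack([a,b]))
E
```

```text
(4, -7, 76) False [ 0.48  1.05 -0.36]
(-10, -3, 69) False [-0.44 -0.62 -0.14]
(-48, -6, 58) False [-0.17  0.56  0.35]
(-98, -6, 58) False [ 0.33  0.84 -0.36]
wrist red_key_grip [(0.57, [0.716, 0.028, 0.104])]
scene red_key_grip [(0.66, [0.242, -0.286, 0.012]), (0.63, [0.715, 0.022, 0.098]), (0.63, [0.455, 0.112, 0.016])]
wrist red_key_grip [(0.96, [0.712, 0.024, 0.101])]
scene red_key_grip [(0.96, [0.244, -0.283, 0.019]), (0.85, [0.457, 0.115, 0.015]), (0.83, [0.717, 0.025, 0.098])]
wrist 47 4
scene 12 0
30.7667
```

View pics/c10.png

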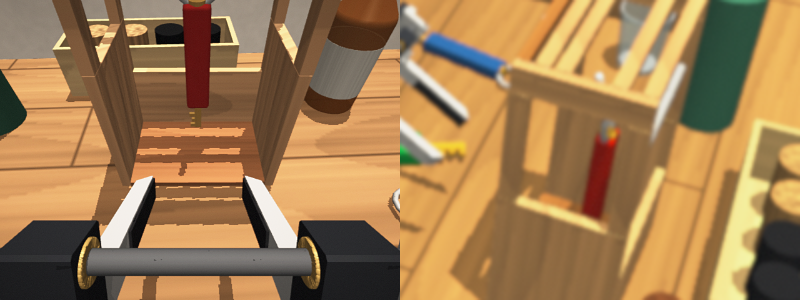

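The key hangs vertically and still, and the gripper is outside the box. Handing in.

```bash
python3 -c "
from plant import r
print(r.sign_off())"
```

```text
the job is handed in; nothing more can be done
None
```

I hung the small red key on the hook and let it go. The arm then backed out clear of the box, and I handed the job in at about 31 s of the 54 s allowed. `sign_off` reports no verdict.

- **Red key at the end:** the grip point measured about (0.715, 0.025, 0.100). That is about 135 mm below the seat, about 8 mm from it in plan and about 2 mm off sideways. It looks upright in the images. Scene pictures 1 s apart showed no movement.
- **Blue and yellow keys:** the last fix on each was about 5 mm or less from where it lay, within the networks' error. I measured them after letting go but not again after backing out.
- **What did not go as planned:** the straight retreat was refused because of a joint range, so I went back out along the insertion path with no contact force. The measurements of the hook (x 0.703–0.709 m) and of the box's yaw (-1.8° to -3.9°) differed slightly. I used 0.7075 m and -3°, and the loop went over the tip without touching.

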